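Snap the pump's stem clip shut with the hose-clip pliers

ROBOT

A 6-joint arm with a two-finger parallel gripper is mounted at the origin on a cart in front of the work surface, level with it; the furniture and walls round the work are solid. World frame = base frame: x ahead of the robot, y to its left, z up, the work surface at z = 0. Lengths are in m, angles in rad, forces in N, time in s.
With the tool pointing down it reaches from about 0.3 to 0.85 m from the base axis. Payload 5.4 kg.
Tool frame: the origin (TCP) lies at the centre of the arm's flange, where the gripper is bolted on; the fingertips stand 173 mm ahead of it and the grasp point (between the pads) lies 155 mm ahead of it; z points along the fingers, y is the line along which they close (so a half turn about z gives the same grasp; the last joint's range is limited). The gripper opens to 85 mm and grips with 20 to 120 N. Pads are 22 mm wide; open, the fingers measure 114 mm over their backs; the gripper's body (76 mm by 85 mm) begins 54 mm behind the grasp point. The pads swing forward as they close: fully open they stand 13 mm farther back than shut.
Start: joints at [1.052, 0.158, 1.597, -0, 1.386, -0.21], TCP at [0.175, 0.548, 0.405] pointing down, gripper open.
Joint ranges: [-2.91, 2.91], [-0.94, 2.29], [0.18, 2.7], [-1.29, 4.43], [0.17, 2.64], [-3, 3]. Speed limits (rad/s): [2.57, 2.57, 3.14, 3.14, 3.14, 3.14].

INTERFACE

Orientations are given as a unit quaternion [w, x, y, z].
In Python, from workcell import * gives the robot as it stands. The module is installed in compiled form; this text tells all that it offers.
- The arm moves only by the tool move_arm, never from a script. Its argument "commands" is a list of rows, each an object with "claw": the opening, from 0 (shut) to 1 (fully open); "linear": the shift along the tool's x, y, z in m, a list of three; "spin": the turn about the tool's z in rad. In form: [{"claw": claw, "linear": [dx, dy, dz], "spin": spin}, ...]. A call has 1 to 10 rows; each row shifts and turns the commanded pose from where the row before left it, along the tool's axes as they then stand; what a row does not reach is not made up. A row lasts 1/8 s, in which the tool goes at most 62.5 mm and 10.7 degrees, less where a joint would pass 70% of its speed; a pose out of reach is approached as far as the arm can. A call with a gripper value outside its range is refused whole. The fingers move at their own pace and stop on an object; "force" is the grip in N (left out, the last holds). Time passes only in rows, so rows that do not move let the fingers close. It gives the time, the measured TCP pose, the force, the opening and the grip force at its end, in the units of the state.
- get_obs(): the state, without advancing time (a new reading comes with each control period).
- camera(name): name is "scene" or "side" or "wrist"; returns a dict with "img" (400x640x3 uint8, blue, green, red), "camera_matrix" (3x3 intrinsics, pixels), "origin" and "orientation" of the camera in the world. Camera axes: x right, y down, z forward; pixel columns grow to the right and rows downward; lengths in m; the calibration is good to about 2 mm. A picture is of the moment at which its call begins. There is no depth.
- job_done(): hands the job in; it is judged then, once.
The state is a dict: "time_s": time; "qpos": joint angles; "qvel": joint speeds; "joint_efforts": joint torques, N m; "eef_pos": TCP position; "eef_rot": TCP orientation; "wrist_force": force on the tool from outside, world axes, zero at the start; "moment": the same for the moment, N m; "finger_gap": finger opening in m; "finger_force": force on a finger pad.
Only numpy, scipy, OpenCV 4.12 (cv2) and the standard library are available. Lean on these libraries where they do the work, as an engineer would, in place of code of your own. Each camera call takes 0.05 s, during which the arm holds its last target. There are 200 camera calls.

TASK

Lock the air pump's filter stem: pick up the sprung hose-clip pliers by its two grips, feel the open jaws in over the two ears of the nylon snap clip on the stem without ramming them (the clip may be turned a little, and no two clips close equally far), and squeeze slowly, no harder than it needs, until the clip clicks and stays shut by itself. Touch the clip with the pliers only, then draw the pliers off and lay it flat on the free bench without letting it fall; leave the circuit board, tape, hex key and long-nose pliers where they are.

Things in the scene. Friction and masses are not known exactly. Their poses are not given: they have to be found in the camera images.
- pliers_grip (a point): Hold here: midway between the two black rubber grips of the hose-clip pliers, half-way up (7.5 mm). It lies flat, 162 mm long, 15 thick, about 110 g. x runs to the jaws, y across the grips, z up. 62 mm wide here, outer faces upright and slightly bowed. Pivot 65 mm ahead, jaw ends 120 ahead, grip ends 40 behind, centre of mass 3 ahead. The frame turns with the left lever when squeezed
- pliers_tips (a point): Middle of the pliers' mouth between the steel working faces of the jaws (25 mm long, 11 high), 112 mm ahead of pliers_grip, same axes. Mouth here 29.5 mm wide when open, 32 at the jaw ends. 10 mm less width over the grips gives about 7.5 mm less mouth; jaw force is about 1.3 x what a grip gets beyond the spring's share
- pliers_arm (a joint): How far the pliers is squeezed: 0 held open by its spring, 0.31 rad jaws parallel and 15 mm apart, 0.50 rad stop. The spring takes about 10 N on each grip to begin to close and about 13 N at 0.31 rad, so a pliers squeezed a few mm is held firmly by its grips. It opens by itself as the gripper widens.
- clip_front (a point): Spot to press on the pump, 95 mm up, 28 mm before the stem axis, midway between the clip's ears if it faces forward. x points level to the stem. The clip swivels (7 N sideways on the ears moves it): its ears point up to 0.18 rad to either side of -x, NOT measured: look or feel. Open jaws that bump with the mouth's middle 12 to 15 mm short of here met the -y ear's end; 7 to 10 short, the +y ear
- clip_jaw (a joint): Nylon clip: angle of its moving half (ear at +y) about a pin behind the stem, 43 mm from the pressed spot: 0.20 rad sprung open, 0.07 just before the click, 0.02 latched and let go, 0 at the stop. Its tooth rides over a springy finger: the squeeze on each ear rises to 15 to 27 N and drops at the click, which comes shortly before the stop. Over 32 N on an ear cracks it, as does a bump of over 25 N
- pump: Small fixed air pump, 128 x 84 mm, top 65 mm up; origin on the bench below the axis of the upright steel stem, x to the motor. Round its socket the black clip: two upright ears, plates 2.5 mm thick, 87 to 103 mm up, ends 35 mm from the axis, pressed 28 mm from it. Outer faces off the middle: -y ear 7.5 mm, +y ear 5 to 10 shut (clips differ, NOT measured), 14.5 to 20.5 at its end open
- circuit_board: green circuit board, 60 x 92 x 22 mm, loose, origin at the centre of its underside; leave it alone
- insulating_tape: roll of black tape, 60 mm across, 18 mm high, loose, origin at the centre of its underside; leave it alone
- hex_key: small steel hex key, 28 x 92 x 5 mm, loose, origin at the centre of its underside; leave it alone
- long_nose_pliers: long-nose pliers with blue grips and a pointed nose, 66 x 147 x 15 mm, loose, origin at the centre of its underside; not the tool for this job, leave it alone

How it is judged:
On the way, in this order (a step that is already met when the one before it is completed fails the run):
1. the jaws of the pliers stand over the ears of the open clip (distance between pliers_tips and clip_front below 0.02 m and x of pliers_tips in the frame of pump above -0.035 m and value of joint clip_jaw above 0.13 rad), for 0.1 s.
2. the pliers squeezes the clip part shut (contact force between pliers and clip_jaw above 4 N and value of joint clip_jaw between 0.05 and 0.12 rad).
3. the pliers is drawn off and the clip stays shut by itself (value of joint clip_jaw below 0.045 rad and distance between pliers_tips and clip_front above 0.04 m and contact force between pliers and clip_jaw below 0.3 N), for 0.2 s.
At the end, for the whole second after the job is handed in: The clip is latched (its joint under 0.045 rad with nothing pressing it) and the hose-clip pliers lies flat and still on the bench (both its points under 13 mm high, tilt under 0.1 rad), let go (value of joint clip_jaw below 0.045 rad and height (world z) of each of pliers_grip, pliers_tips below 0.013 m and angle between pliers_grip's own z axis and vertical below 0.1 rad and linear speed of pliers below 0.02 m/s); the robot touches nothing.
It fails at once if the pliers squeezes an ear of the nylon clip with more than 32 N (both together 66 N) (contact force between pliers and clip_jaw above 32 N or contact force between pliers and pump above 66 N).
It fails at once if the pliers, still open, is bumped against the pump or its clip with more than 25 N (contact force between pliers and pump above 25 N and value of joint pliers_arm below 0.015 rad).
It fails at once if the gripper or arm touches the clip (over 1 N); it is closed with the pliers (contact force between any of the fingers, the arm and clip_jaw above 1 N).
It fails at once if the pliers is let go in the air (more than 25 mm up) or falls (height (world z) of pliers_grip above 0.0325 m and contact force between the fingers and pliers below 0.2 N).
It fails at once if the circuit board, tape, hex key or long-nose pliers is moved by more than 20 mm (distance of any of circuit_board, insulating_tape, hex_key, long_nose_pliers from where it was at the start of the episode above 0.02 m).
It also fails if it takes over 58 s, if anything falls off the work surface, if the arm or the gripper's body presses on something with over 40 N, if the wrist force passes 120 N, or if a joint passes its speed limit or range.

## Working session

There is one attempt and no reset: what is moved stays moved. The work goes in short steps, Python scripts to look and compute and a tool call to move; the robot and the scene stay as the last step left them, time stands still between calls to the robot, and variables do not carry over. Pictures are saved under pics/ and viewed, at most 10 in all, crops included, and the job is handed in when it is done.

Besides the shell and the picture viewer there is one more tool, called after "Request:" as name(argument=value, ...) on one line, values as JSON. move_arm: Moves the arm, as the interface text tells. Its arguments: {"type":"object","properties":{"commands":{"type":"array","items":{"type":"object","properties":{"claw":{"type":"number"},"linear":{"type":"array","items":{"type":"number"}},"spin":{"type":"number"}}}},"force":{"type":"number"}},"required":["commands"]}

```bash
mkdir -p pics; python3 - <<'E'
from workcell import *
import cv2,numpy as np
o=get_obs();print(o)
for n in ["scene","side","wrist"]:
    c=camera(n);cv2.imwrite(f"pics/a_{n}.png",c["img"]);print(n,np.array(c["camera_matrix"]).tolist(),c["origin"],c["orientation"])
E
```

```text
{'time_s': 0.0, 'qpos': array([ 1.05189415e+00,  1.59079062e-01,  1.59825319e+00,  4.82241549e-06,
        1.38619991e+00, -2.10106304e-01]), 'qvel': array([-0.00124333,  0.00080033,  0.00171311,  0.00055998, -0.00098297,
        0.0009582 ]), 'joint_efforts': array([-1.27878910e-03, -3.96000016e+01, -3.31430233e+01, -3.32563250e-04,
        8.49511562e-03,  7.38127341e-06]), 'eef_pos': array([0.17462958, 0.54754555, 0.40368922]), 'eef_rot': array([-3.47919117e-04,  1.53785593e-01,  9.88103765e-01, -9.05199907e-04]), 'wrist_force': array([ 0.34248273, -0.67041825, -0.90200195]), 'moment': array([-0.00224811,  0.00987552,  0.01560563]), 'finger_force': 0.0, 'finger_gap': 0.08541555138361967}
scene [[432.7727817175449, 0.0, 316.8012138997808], [0.0, 432.7727817175449, 199.20373412745138], [0.0, 0.0, 1.0]] [-0.04789769 -0.0985491   0.62346438] [-0.38907467  0.79534919 -0.41269406  0.21383214]
side [[407.4822347841866, 0.0, 321.2599709187786], [0.0, 407.4822347841866, 195.3572514703293], [0.0, 0.0, 1.0]] [ 0.36794274 -0.31164936  0.65267424] [-0.39763147  0.91113154 -0.09519844  0.05163135]
wrist [[322.52688500514705, 0.0, 320.5297823036939], [0.0, 322.52688500514705, 200.121761489381], [0.0, 0.0, 1.0]] [0.09429234 0.57293683 0.37333195] [0.13393537 0.79625261 0.58195864 0.09678451]
```

View pics/a_scene.png

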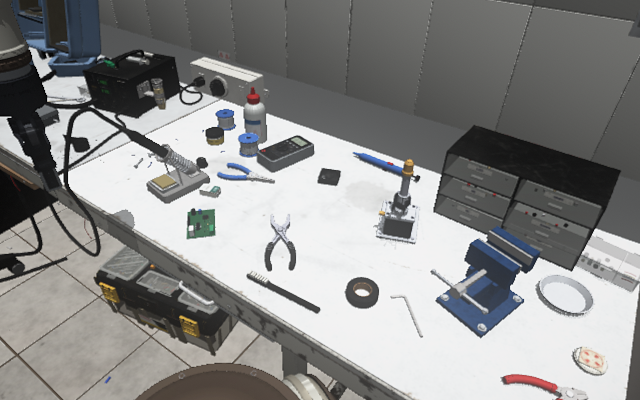

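View pics/a_side.png

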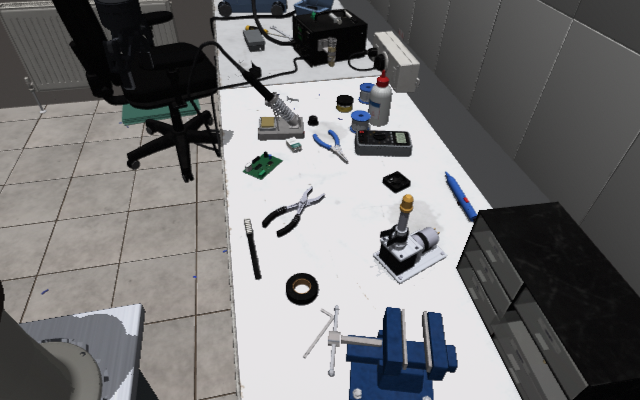

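The scene view shows the hose-clip pliers at about (280,240) and the pump at (398,210). The side view shows them at (295,210) and (405,245). Next I'll get coarse positions from these.

```bash
cat > h.py <<'E'
from workcell import *
import cv2,numpy as np
from scipy.spatial.transform import Rotation as R
def rot(q): return R.from_quat([q[1],q[2],q[3],q[0]])
def ray(c,uv):
    K=np.array(c["camera_matrix"]);d=np.linalg.inv(K)@np.array([uv[0],uv[1],1.]);
    return np.array(c["origin"]),rot(c["orientation"]).apply(d)
def onz(c,uv,z):
    o,d=ray(c,uv);return o+d*(z-o[2])/d[2]
def tri(c1,p1,c2,p2):
    o1,d1=ray(c1,p1);o2,d2=ray(c2,p2);d1/=np.linalg.norm(d1);d2/=np.linalg.norm(d2)
    t=np.linalg.lstsq(np.c_[d1,-d2],o2-o1,rcond=None)[0]
    a=o1+t[0]*d1;b=o2+t[1]*d2
    return (a+b)/2,np.linalg.norm(a-b)
def proj(c,P):
    p=np.array(c["camera_matrix"])@rot(c["orientation"]).inv().apply(np.array(P)-c["origin"]);return p[:2]/p[2]
E
python3 - <<'E'
from h import *
np.set_printoptions(precision=4,suppress=True)
s=camera("scene");d=camera("side")
for uv in [(267,266),(294,267),(274,216),(287,216)]: print(uv,onz(s,uv,.0075))
for uv in [(266,225),(281,233),(309,189),(323,197)]: print(uv,onz(d,uv,.0075))
print("stem top",tri(s,(408,162),d,(407,199)))
for uv in [(377,235),(414,243),(418,208)]: print(onz(s,uv,.0))
for uv in [(400,280),(446,255),(374,258)]: print(onz(d,uv,.0))
for n,c in (("s",s),("d",d)):
  x,y=((398,205) if n=="s" else (408,240))
  cr=c["img"][y-50:y+50,x-65:x+65];cv2.imwrite(f"pics/b_{n}.png",cv2.resize(cr,None,fx=5,fy=5,interpolation=cv2.INTER_CUBIC))
E
python3 -c "
import cv2,numpy as np
a=cv2.imread('pics/b_s.png');b=cv2.imread('pics/b_d.png')
cv2.imwrite('pics/b.png',cv2.resize(np.hstack([a,b]),(800,308)))"
```

```text
(267, 266) [0.3907 0.3078 0.0075]
(294, 267) [0.4192 0.2635 0.0075]
(274, 216) [0.5175 0.3934 0.0075]
(287, 216) [0.5344 0.3699 0.0075]
(266, 225) [0.3923 0.2993 0.0075]
(281, 233) [0.4206 0.27   0.0075]
(309, 189) [0.5056 0.3954 0.0075]
(323, 197) [0.5322 0.3618 0.0075]
stem top (array([0.6256, 0.1458, 0.1855]), np.float64(0.0033133762837615818))
[0.6043 0.1796 0.    ]
[0.6279 0.1039 0.    ]
[0.7438 0.1465 0.    ]
[0.629  0.1104 0.    ]
[0.7438 0.1498 0.    ]
[0.5961 0.172  0.    ]
```

View pics/b.png

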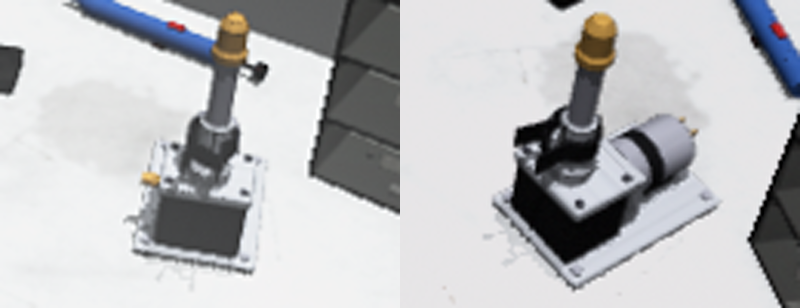

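Request:
move_arm(commands=[{"claw": 1,"linear": [-0.0535,-0.0245,0.005],"spin": 0},{"claw": 1,"linear": [-0.0535,-0.0245,0.005],"spin": 0},{"claw": 1,"linear": [-0.0535,-0.0245,0.005],"spin": 0},{"claw": 1,"linear": [-0.0535,-0.0245,0.005],"spin": 0},{"claw": 1,"linear": [-0.0535,-0.0245,0.005],"spin": 0},{"claw": 1,"linear": [-0.0535,-0.0245,0.005],"spin": 0},{"claw": 1,"linear": [0,0,0],"spin": 0.179},{"claw": 1,"linear": [0,0,0],"spin": 0.179},{"claw": 1,"linear": [0,0,0],"spin": 0.179},{"claw": 1,"linear": [0,0,0],"spin": 0.179}], force=30)

```text
time_s: 1.5
eef_pos: [0.4359, 0.3101, 0.3746]
eef_rot: [-0.0, 0.493, 0.87, -0.0]
wrist_force: [-0.5, 0.4, 0.1]
finger_gap: 0.0854
finger_force: 0.0
```

Request:
move_arm(commands=[{"claw": 1,"linear": [0,0,0],"spin": 0.179},{"claw": 1,"linear": [0,0,0],"spin": 0.179},{"claw": 1,"linear": [0,0,0],"spin": 0.179},{"claw": 1,"linear": [0,0,0],"spin": 0.179},{"claw": 1,"linear": [0,0,0],"spin": 0.179},{"claw": 1,"linear": [0,0,0],"spin": 0.179},{"claw": 1,"linear": [0,0,0],"spin": 0.179},{"claw": 1,"linear": [0,0,0],"spin": 0.179},{"claw": 1,"linear": [0,0,0],"spin": 0}])

```text
time_s: 2.62
eef_pos: [0.4358, 0.3102, 0.3746]
eef_rot: [0.0, 0.942, 0.337, -0.0]
wrist_force: [0.1, -0.5, 0.4]
finger_gap: 0.0851
finger_force: 0.0
```

```bash
python3 - <<'E'
from h import *
np.set_printoptions(precision=4,suppress=True)
o=get_obs();print(o["time_s"],o["eef_pos"],o["eef_rot"],o["qpos"])
w=camera("wrist");cv2.imwrite("pics/c.png",w["img"]);print(w["origin"],rot(w["orientation"]).as_matrix())
r=rot(o["eef_rot"]);print("cam in tool",r.inv().apply(w["origin"]-o["eef_pos"]),(r.inv()*rot(w["orientation"])).as_matrix())
E
```

```text
2.625 [0.4358 0.3102 0.3746] [ 0.      0.9416  0.3367 -0.0001] [ 0.3924  0.0796  1.7437 -0.      1.3185  1.2765]
[0.5007 0.3633 0.3441] [[ 0.634  -0.7311 -0.2522]
 [-0.7733 -0.5993 -0.2069]
 [ 0.0002  0.3262 -0.9453]]
cam in tool [0.0839 0.     0.0305] [[-0.     -0.9454 -0.326 ]
 [ 1.     -0.0001  0.0002]
 [-0.0002 -0.326   0.9454]]
```

View pics/c.png

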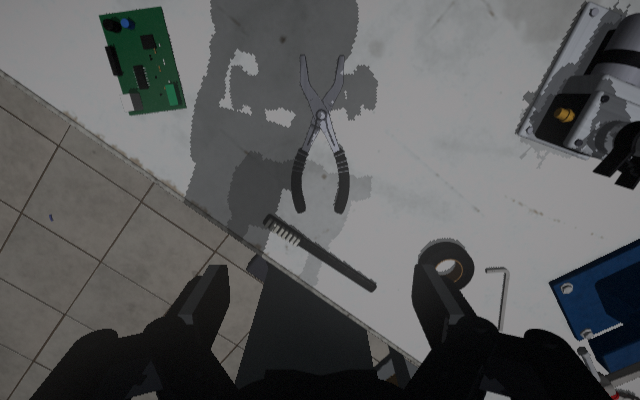

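The wrist view shows the pliers with grip ends at (299,212) and (341,213), pivot at (321,117) and jaw ends at (303,55) and (341,56). I'll turn these into metric points.

```bash
cat > grips.py <<'E'
from h import *
np.set_printoptions(precision=4,suppress=True)
def grips(c,roi,z,thr=45):
    u0,v0,u1,v1=roi
    m=(c["img"][v0:v1,u0:u1].max(axis=2)<thr).astype(np.uint8)
    cs,_=cv2.findContours(m,cv2.RETR_EXTERNAL,cv2.CHAIN_APPROX_NONE)
    cs=sorted(cs,key=cv2.contourArea)[-2:]
    out=[]
    for k in cs:
        p=k[:,0,:]+[u0,v0]
        out.append(np.array([onz(c,q,z)[:2] for q in p]))
        print("contour",cv2.contourArea(k),p.min(0),p.max(0))
    return out
E
python3 - <<'E'
from grips import *
w=camera("wrist");s=camera("scene");d=camera("side")
print("pivot",onz(w,(321,117),.0125),"jaws",onz(w,(303,55),.0125),onz(w,(341,56),.0125))
g=grips(w,(285,140,360,220),.0125)
for k in g: print(k.mean(0),k.min(0),k.max(0))
pv=onz(w,(321,117),.0125)[:2];a=np.array(g[0]);b=np.array(g[1])
# far ends and axis
jm=(onz(w,(303,55),.0125)+onz(w,(341,56),.0125))[:2]/2
e=np.array([k[np.argmax(np.linalg.norm(k-pv,axis=1))] for k in g]);print("ends",e,e.mean(0))
ax=jm-e.mean(0);ax/=np.linalg.norm(ax);print("yaw",np.degrees(np.arctan2(ax[1],ax[0])),"jaw yaw",np.degrees(np.arctan2(*(jm-pv)[::-1])))
n=np.array([-ax[1],ax[0]]);q=pv-.065*ax
for k in g:
    l=(k-q)@np.c_[ax,n]; t=l[abs(l[:,0])<.006]; print("len",l[:,0].min(),l[:,0].max(),"across",t[:,1].min(),t[:,1].max())
print("grip",q)
# tri with scene for height: pivot in scene approx
P=np.r_[pv,.0125];print("expect scene/side px",proj(s,P),proj(d,P))
E
```

```text
pivot [0.4805 0.3461 0.0125] jaws [0.5135 0.3953 0.0125] [0.5355 0.3671 0.0125]
contour 172.0 [335 172] [348 212]
contour 508.5 [291 153] [305 212]
[0.4343 0.2788] [0.4134 0.2644] [0.455  0.2942]
[0.4126 0.3224] [0.3859 0.2975] [0.4389 0.3423]
ends [[0.416  0.2645]
 [0.3859 0.3011]] [0.4009 0.2828]
yaw 38.5125070876239 jaw yaw 38.48899486469892
len -0.03635335746127415 0.009048903468228316 across -0.030059137168208756 -0.020045259421313886
len -0.03705546692152785 0.02841395238002463 across 0.020196424969228025 0.030923467461280114
grip [0.4296 0.3057]
expect scene/side px [280.2113 231.532 ] [302.2842 203.034 ]
```

Request:
move_arm(commands=[{"claw": 0.85,"linear": [-0.0085,0,0.045],"spin": 0.015},{"claw": 0.85,"linear": [0,0,0.05],"spin": 0},{"claw": 0.85,"linear": [0,0,0.03],"spin": 0},{"claw": 0.85,"linear": [0,0,0],"spin": 0}])

```text
time_s: 3.32
eef_pos: [0.4281, 0.3043, 0.2473]
eef_rot: [0.0, 0.944, 0.329, -0.003]
wrist_force: [0.4, 0.6, 0.6]
finger_gap: 0.0726
finger_force: 0.0
```

```bash
python3 - <<'E'
from grips import *
o=get_obs();print(o["eef_pos"],o["eef_rot"],o["finger_gap"])
w=camera("wrist");cv2.imwrite("pics/d.png",w["img"])
print(proj(w,[.4805,.3461,.0125]))
E
```

```text
[0.4281 0.3043 0.2473] [ 0.0002  0.9443  0.3292 -0.003 ] 0.07260343713850409
[320.7775 115.6342]
```

View pics/d.png

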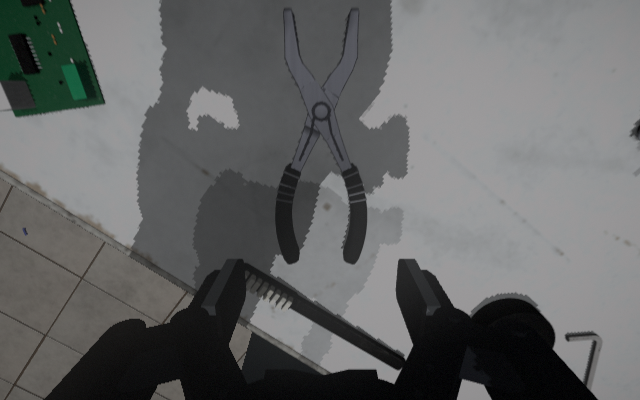

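The near view shows the pivot at (320.5,112), jaw ends at (288,10) and (353,10), and grip ends at (290,262) and (348,262). I'll check height and grip position.

```bash
python3 - <<'E'
from grips import *
w=camera("wrist");s=camera("scene")
o=get_obs()
class C(dict):pass
M=np.array([[0.634,-0.7311,-0.2522],[-0.7733,-0.5993,-0.2069],[0.0002,0.3262,-0.9453]])
q=R.from_matrix(M).as_quat()
c0=dict(camera_matrix=w["camera_matrix"],origin=np.array([.5007,.3633,.3441]),orientation=[q[3],q[0],q[1],q[2]])
for a,b in [((321,117),(320.5,112)),((303,55),(288,10)),((341,56),(353,10)),((299,212),(290,262)),((342,213),(348,262))]:
    print("tri",tri(c0,a,w,b),onz(w,b,.0125))
g=grips(w,(265,155,385,270),.0125)
pv=onz(w,(320.5,112),.0125)[:2]
jm=(onz(w,(288,10),.0125)+onz(w,(353,10),.0125))[:2]/2
e=np.array([k[np.argmax(np.linalg.norm(k-pv,axis=1))] for k in g]);em=e.mean(0)
ax=jm-em;L=np.linalg.norm(ax);ax/=L;n=np.array([-ax[1],ax[0]]);print("yaw",np.degrees(np.arctan2(ax[1],ax[0])),"L",L,"pv from end",(pv-em)@ax)
q=em+.04*ax*L/.16;print("grip",q)
for k in g:
    l=(k-q)@np.c_[ax,n]; t=l[abs(l[:,0])<.006]; print("across",t[:,1].min(),t[:,1].max())
r=rot(o["eef_rot"]);print("tool yaw",np.degrees(np.arctan2(*r.as_matrix()[1::-1,0])),"delta tool",r.inv().apply(np.r_[q,0.155+.01]-o["eef_pos"]))
E
```

```text
tri (array([0.4988, 0.3608, 0.3037]), np.float64(0.0013594541898935947)) [0.4839 0.3483 0.0125]
tri (array([0.513 , 0.3924, 0.0378]), np.float64(0.0010120015490366599)) [0.516  0.3971 0.0125]
tri (array([0.5324, 0.3667, 0.0425]), np.float64(0.00021222228804888135)) [0.5387 0.3684 0.0125]
tri (array([0.3845, 0.2989, 0.0064]), np.float64(0.0005790130180828985)) [0.3878 0.3003 0.0125]
tri (array([0.4117, 0.2616, 0.0029]), np.float64(0.004360262815668147)) [0.414  0.2673 0.0125]
contour 870.5 [343 203] [364 264]
contour 1328.5 [275 175] [298 264]
yaw 38.16876192337568 L 0.16223734431319253 pv from end 0.10681070875573434
grip [0.4317 0.3076]
across -0.03065947152731063 -0.019940165273423384
across 0.019532975355970372 0.030869039267688317
tool yaw 38.40909529740013 delta tool [ 0.0024 -0.001   0.0866]
```

Request:
move_arm(commands=[{"claw": 0.85,"linear": [0.002,-0.0005,0.03],"spin": 0},{"claw": 0.85,"linear": [0,0,0.03],"spin": 0},{"claw": 0.85,"linear": [0,0,0.006],"spin": 0},{"claw": 0.85,"linear": [0,0,0.003],"spin": 0},{"claw": 0.85,"linear": [0,0,0],"spin": 0}])

```text
time_s: 4.1
eef_pos: [0.4313, 0.3068, 0.1822]
eef_rot: [-0.0, 0.944, 0.329, 0.001]
wrist_force: [-0.3, -0.6, 0.2]
finger_gap: 0.0726
finger_force: 0.0
```

Request:
move_arm(commands=[{"claw": 0.85,"linear": [0,0,0.004],"spin": 0},{"claw": 0.85,"linear": [0,0,0.004],"spin": 0},{"claw": 0.85,"linear": [0,0,0],"spin": 0}])

```text
time_s: 4.47
eef_pos: [0.4304, 0.3063, 0.1723]
eef_rot: [0.0, 0.944, 0.329, -0.0]
wrist_force: [0.1, 0.4, -0.7]
finger_gap: 0.0728
finger_force: 0.0
```

Request:
move_arm(commands=[{"claw": 0.85,"linear": [0,0,0.003],"spin": 0},{"claw": 0.85,"linear": [0,0,0],"spin": 0}])

```text
time_s: 4.72
eef_pos: [0.4304, 0.3064, 0.1694]
eef_rot: [0.0, 0.944, 0.329, -0.0]
wrist_force: [0.6, 0.2, 0.2]
finger_gap: 0.0727
finger_force: 0.0
```

Request:
move_arm(commands=[{"claw": 0.85,"linear": [0,0,0.002],"spin": 0},{"claw": 0.76,"linear": [0,0,0],"spin": 0},{"claw": 0.74,"linear": [0,0,0],"spin": 0},{"claw": 0.74,"linear": [0,0,0],"spin": 0}], force=25)

```text
time_s: 5.22
eef_pos: [0.4306, 0.3065, 0.1678]
eef_rot: [-0.0, 0.944, 0.329, 0.0]
wrist_force: [0.6, 0.7, -0.2]
finger_gap: 0.0631
finger_force: 0.0
```

Request:
move_arm(commands=[{"claw": 0.72,"linear": [0,0,0],"spin": 0},{"claw": 0.71,"linear": [0,0,0],"spin": 0},{"claw": 0.71,"linear": [0,0,0],"spin": 0}])

```text
time_s: 5.6
eef_pos: [0.4308, 0.3066, 0.1682]
eef_rot: [-0.0, 0.944, 0.329, 0.0]
wrist_force: [-1.1, -0.8, 4.8]
finger_gap: 0.0609
finger_force: 12.7
```

Request:
move_arm(commands=[{"claw": 0.705,"linear": [0,0,-0.002],"spin": 0},{"claw": 0.705,"linear": [0,0,-0.006],"spin": 0},{"claw": 0.705,"linear": [0,0,0],"spin": 0}])

```text
time_s: 5.98
eef_pos: [0.4307, 0.3065, 0.1761]
eef_rot: [-0.0, 0.944, 0.329, 0.0]
wrist_force: [0.2, 0.1, -1.0]
finger_gap: 0.0604
finger_force: 9.7
```

Request:
move_arm(commands=[{"claw": 0.705,"linear": [0,0,-0.03],"spin": 0},{"claw": 0.705,"linear": [0,0,-0.04],"spin": 0},{"claw": 0.705,"linear": [0,0,-0.03],"spin": 0},{"claw": 0.705,"linear": [0,0,0],"spin": 0}])

```text
time_s: 6.48
eef_pos: [0.4316, 0.3069, 0.2782]
eef_rot: [-0.0, 0.944, 0.329, 0.003]
wrist_force: [-0.5, 0.4, -1.0]
finger_gap: 0.0606
finger_force: 9.7
```

```bash
python3 - <<'E'
from grips import *
o=get_obs();print(o)
w=camera("wrist");cv2.imwrite("pics/e.png",w["img"])
d=camera("side");cv2.imwrite("pics/e_side.png",cv2.resize(d["img"][130:300,230:460],None,fx=3.4,fy=3.4,interpolation=cv2.INTER_CUBIC))
E
```

```text
{'time_s': 6.475, 'qpos': array([ 0.3897,  0.1765,  1.8417, -0.    ,  1.1176,  1.2907]), 'qvel': array([ 0.0002,  0.0472,  0.0514, -0.0008, -0.0173, -0.0008]), 'joint_efforts': array([  0.1814, -38.5757, -30.6075,   0.0119,   0.2282,  -0.0002]), 'eef_pos': array([0.4316, 0.3069, 0.2782]), 'eef_rot': array([-0.0001,  0.9444,  0.3287,  0.0029]), 'wrist_force': array([-0.4958,  0.4346, -0.98  ]), 'moment': array([-0.0096, -0.0547, -0.0138]), 'finger_force': 9.693320578808198, 'finger_gap': 0.0606113057114593}
```

View pics/e.png

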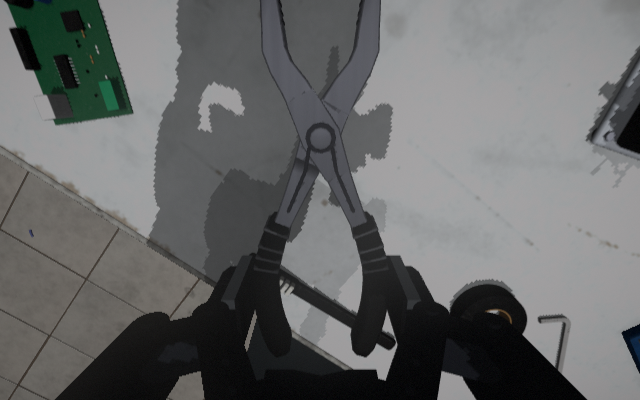

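The pliers are held symmetrically and level, with the pivot at (320.5,138), about 66 mm ahead of the grasp. Next I'll look at the clip from above, beside the stem.

Request:
move_arm(commands=[{"claw": 0.705,"linear": [-0.001,0.0255,-0.0105],"spin": 0},{"claw": 0.705,"linear": [-0.001,0.0255,-0.0105],"spin": 0},{"claw": 0.705,"linear": [-0.001,0.0255,-0.0105],"spin": 0},{"claw": 0.705,"linear": [-0.001,0.0255,-0.0105],"spin": 0},{"claw": 0.705,"linear": [-0.001,0.0255,-0.0105],"spin": 0},{"claw": 0.705,"linear": [-0.001,0.0255,-0.0105],"spin": 0},{"claw": 0.705,"linear": [0,0,0],"spin": 0.164},{"claw": 0.705,"linear": [0,0,0],"spin": 0.164},{"claw": 0.705,"linear": [0,0,0],"spin": 0}])

```text
time_s: 7.7
eef_pos: [0.5203, 0.1826, 0.3364]
eef_rot: [-0.0, 0.985, 0.171, -0.002]
wrist_force: [-0.2, 0.2, -2.3]
finger_gap: 0.0602
finger_force: 9.7
```

```bash
python3 - <<'E'
from grips import *
import pickle
o=get_obs();print(o["eef_pos"],o["eef_rot"],o["finger_gap"],o["finger_force"])
w=camera("wrist");pickle.dump(w,open("w1.pkl","wb"));cv2.imwrite("pics/f.png",w["img"])
for P in [(.6256,.1458,.185),(.599,.136,.095),(.6043,.1796,0),(.6279,.1039,0)]: print(proj(w,P))
E
```

```text
[0.5203 0.1826 0.3364] [-0.0001  0.9853  0.1708 -0.002 ] 0.060212370202838865 9.690820160176372
[520.9054  78.656 ]
[430.1968 129.4461]
[355.216   94.2957]
[442.7805  98.0947]
```

View pics/f.png

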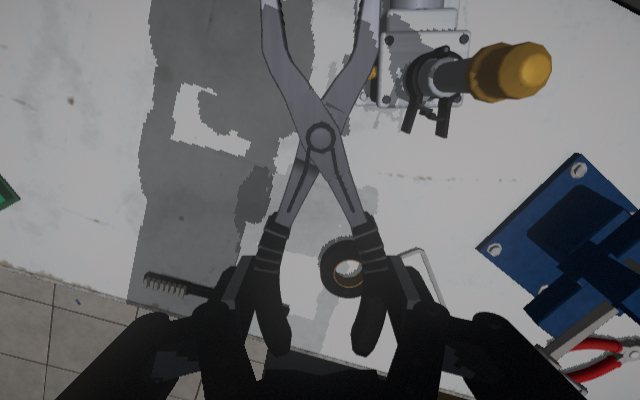

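The side-of-stem view shows the clip ears ending near (407,132) and (442,136), and the stem cap at (525,68). I'll take a second place and enlarge both crops.

Request:
move_arm(commands=[{"claw": 0.705,"linear": [0.01,-0.02,0],"spin": 0},{"claw": 0.705,"linear": [0.01,-0.02,0],"spin": 0},{"claw": 0.705,"linear": [0,0,0],"spin": 0}])

```text
time_s: 8.12
eef_pos: [0.526, 0.2281, 0.3378]
eef_rot: [-0.0, 0.985, 0.172, -0.001]
wrist_force: [0.2, 0.4, -1.3]
finger_gap: 0.0606
finger_force: 9.7
```

```bash
python3 - <<'E'
from grips import *
import pickle
o=get_obs();print(o["eef_pos"],o["eef_rot"],o["finger_gap"],o["finger_force"])
w=camera("wrist");pickle.dump(w,open("w2.pkl","wb"))
a=cv2.resize(pickle.load(open("w1.pkl","rb"))["img"][15:155,370:570],None,fx=4,fy=4,interpolation=cv2.INTER_CUBIC)
# same feature shift: predicted
p=proj(w,(.599,.136,.095));print(p)
u=int(p[0])-60;v=max(0,int(p[1])-120);print("crop2",u,v)
b=cv2.resize(w["img"][v:v+140,u:u+200],None,fx=4,fy=4,interpolation=cv2.INTER_CUBIC)
b=np.clip(b.astype(float)*1.5,0,255).astype(np.uint8);a=np.clip(a.astype(float)*1.5,0,255).astype(np.uint8)
cv2.imwrite("pics/g1.png",a);cv2.imwrite("pics/g2.png",b)
E
```

```text
[0.526  0.2281 0.3378] [-0.      0.9851  0.1722 -0.0007] 0.060599888597820215 9.691097102186177
[487.1452 161.9003]
crop2 427 41
```

View pics/g1.png

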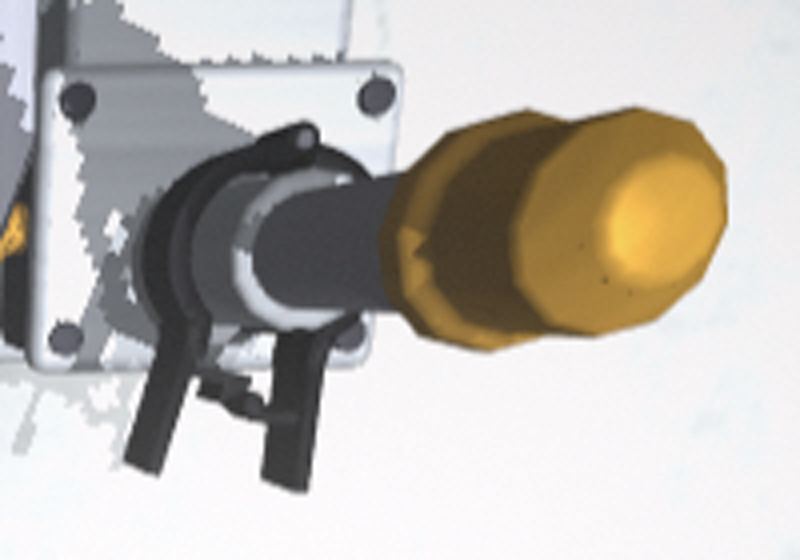

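View pics/g2.png

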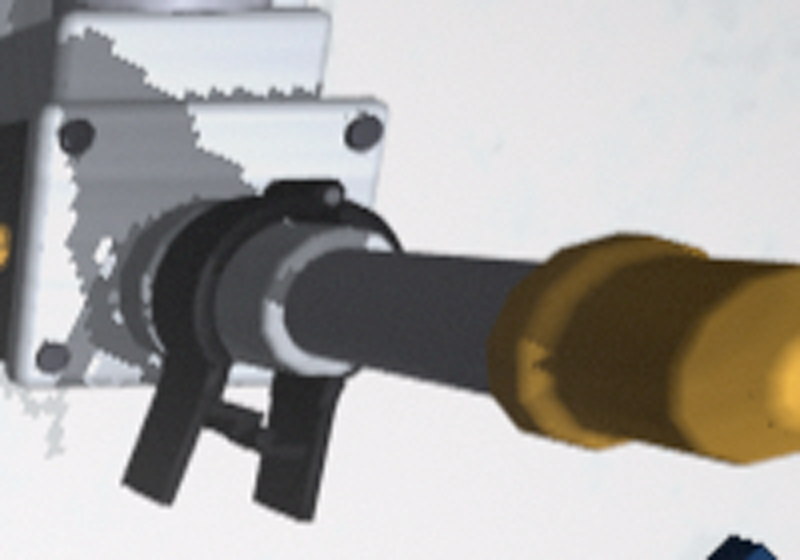

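In the crops, the ear top edges run from (308,492) to (325,345) on the right and from (160,475) to (210,335) on the left in view 1. In view 2 they run from (312,520) to (345,375) and from (172,503) to (228,362). The pin head is at (307,138) in view 1 and (333,195) in view 2, and the four screws are visible.

```bash
python3 - <<'E'
from grips import *
import pickle
w1=pickle.load(open("w1.pkl","rb"));w2=pickle.load(open("w2.pkl","rb"))
A=lambda p:(p[0]/4+370-.4,p[1]/4+15-.4)
B=lambda p:(p[0]/4+427-.4,p[1]/4+41-.4)
ang=lambda v:np.arctan2(v[1],v[0])
for n,a,b in [("scr1",(77,100),(77,135)),("scr2",(376,97),(363,132)),("scr3",(66,338),(53,357)),("pin",(307,138),(333,195)),("earL",(160,475),(172,503)),("earR",(308,492),(312,520)),("rimleft",(235,245),(262,300)),("rimbot",(300,330),(312,377))]:
    print(n,tri(w1,A(a),w2,B(b)))
S=[onz(w1,A(p),.065)[:2] for p in [(77,100),(376,97),(66,338),(347,333)]]
print(np.array(S),np.mean(S,0),ang(S[1]-S[0])+np.pi/2,ang(S[0]-S[2]),ang(S[1]-S[3]))
S2=[onz(w2,B(p),.065)[:2] for p in [(77,135),(363,132),(53,357)]];print(np.array(S2),(S2[1]+S2[2])/2)
for w,f,L in [(w1,A,[(160,475),(210,335),(308,492),(325,345)]),(w2,B,[(172,503),(228,362),(312,520),(345,375)])]:
    P=[onz(w,f(p),.103)[:2] for p in L];print(np.array(P),"dirs",ang(P[1]-P[0]),ang(P[3]-P[2]))
for z in (.09,.1,.105,.11): print(z,onz(w1,A((307,138)),z)[:2],onz(w2,B((333,195)),z)[:2])
E
```

```text
scr1 (array([0.6428, 0.1783, 0.0684]), np.float64(9.59757422659858e-05))
scr2 (array([0.6603, 0.1312, 0.0667]), np.float64(0.0001201309984883951))
scr3 (array([0.6075, 0.1648, 0.0676]), np.float64(2.6981992754029958e-05))
pin (array([0.6425, 0.1507, 0.1047]), np.float64(8.978944671988216e-05))
earL (array([0.5927, 0.1498, 0.1031]), np.float64(0.00024284485854351594))
earR (array([0.598 , 0.127 , 0.1029]), np.float64(5.984532014777646e-05))
rimleft (array([0.6254, 0.1555, 0.1098]), np.float64(0.0005891990083403593))
rimbot (array([0.6184, 0.14  , 0.1052]), np.float64(0.0009295116131181516))
[[0.6434 0.1779]
 [0.6607 0.1307]
 [0.6076 0.1643]
 [0.6252 0.1176]] [0.6342 0.1476] 0.35231990260606616 0.3619349193230615 0.3532695682444811
[[0.6434 0.1772]
 [0.6608 0.1304]
 [0.6076 0.1638]] [0.6342 0.1471]
[[0.5926 0.1498]
 [0.6139 0.1515]
 [0.5979 0.127 ]
 [0.6185 0.1346]] dirs 0.0791802276122117 0.35559020687734466
[[0.5928 0.1498]
 [0.6157 0.1524]
 [0.598  0.127 ]
 [0.6202 0.1341]] dirs 0.11281411412001029 0.3110384706630767
0.09 [0.6458 0.1462] [0.6452 0.143 ]
0.1 [0.6436 0.1492] [0.6434 0.1482]
0.105 [0.6425 0.1507] [0.6425 0.1508]
0.11 [0.6415 0.1522] [0.6415 0.1534]
```

```bash
python3 - <<'E'
from grips import *
s=camera("scene");d=camera("side")
print(tri(s,(433,270),d,(337,308)));print(tri(s,(487,300),d,(305,355)))
print(tri(s,(490,232),d,(400,310)), [onz(s,p,.05) for p in [(433,270),(470,290)]],get_obs()["eef_pos"])
E
```

```text
(array([0.4756, 0.017 , 0.1009]), np.float64(0.002464966233243565))
(array([ 0.4078, -0.0769,  0.1605]), np.float64(0.0013099370898290205))
(array([ 0.5477, -0.0394,  0.1617]), np.float64(0.0029064673938642353)) [array([0.5278, 0.0295, 0.05  ]), array([ 0.5207, -0.0414,  0.05  ])] [0.5261 0.2267 0.3381]
```

Request:
move_arm(commands=[{"claw": 0.705,"linear": [-0.03,0,0],"spin": 0},{"claw": 0.705,"linear": [-0.03,0,0],"spin": 0},{"claw": 0.705,"linear": [-0.03,0,0],"spin": 0},{"claw": 0.705,"linear": [-0.032,0,0],"spin": 0},{"claw": 0.705,"linear": [0,0.027,0],"spin": 0},{"claw": 0.705,"linear": [0,0.027,0],"spin": 0},{"claw": 0.705,"linear": [0,0.027,0],"spin": 0},{"claw": 0.705,"linear": [0,0.026,0],"spin": 0},{"claw": 0.705,"linear": [0,0,0],"spin": 0}])

```text
time_s: 9.4
eef_pos: [0.4474, 0.0839, 0.3387]
eef_rot: [0.0, 0.986, 0.169, 0.0]
wrist_force: [0.3, 0.5, -0.4]
finger_gap: 0.0606
finger_force: 9.7
```

Request:
move_arm(commands=[{"claw": 0.705,"linear": [0,0,0.025],"spin": 0},{"claw": 0.705,"linear": [0,0,0.025],"spin": 0},{"claw": 0.705,"linear": [0,0,0.02],"spin": 0},{"claw": 0.705,"linear": [0,0,0.01],"spin": 0},{"claw": 0.705,"linear": [0,0,0],"spin": 0},{"claw": 0.705,"linear": [0,0,0],"spin": 0}])

```text
time_s: 10.15
eef_pos: [0.4476, 0.0855, 0.2596]
eef_rot: [0.0, 0.985, 0.17, 0.001]
wrist_force: [-0.6, 0.0, -0.3]
finger_gap: 0.0607
finger_force: 9.7
```

```bash
cat > st.py <<'E'
from grips import *
o=get_obs();r=rot(o["eef_rot"]);t=o["eef_pos"]+r.apply([.113,0,.1607])
ax=np.array([.6284,.1457]);f=.34;u=np.array([np.cos(f),np.sin(f)]);v=np.array([-u[1],u[0]])
print("t",o["time_s"],"tips along/lat/z (clip)",(t[:2]-ax)@u,(t[:2]-ax)@v,t[2],"yaw",np.arctan2(*r.as_matrix()[1::-1,0]),"gap",o["finger_gap"],o["finger_force"])
print("force along/lat/z",o["wrist_force"][:2]@u,o["wrist_force"][:2]@v,o["wrist_force"][2],o["moment"])
E
python3 st.py; python3 -c "
from h import *
d=camera('side');s=camera('scene')
a=cv2.resize(d['img'][160:330,300:470],(398,398),interpolation=cv2.INTER_CUBIC);b=cv2.resize(s['img'][130:330,300:500],(398,398),interpolation=cv2.INTER_CUBIC)
cv2.imwrite('pics/i.png',np.hstack([a,b]))"
```

```text
t 10.15 tips along/lat/z (clip) -0.07725982896342623 0.003706824585125664 0.09907014997027924 yaw 0.34201609704040953 gap 0.060733781300406096 9.686174047674285
force along/lat/z -0.5048366558684609 0.22964698769461847 -0.3423763174168939 [-0.0481 -0.0057  0.0454]
```

View pics/i.png

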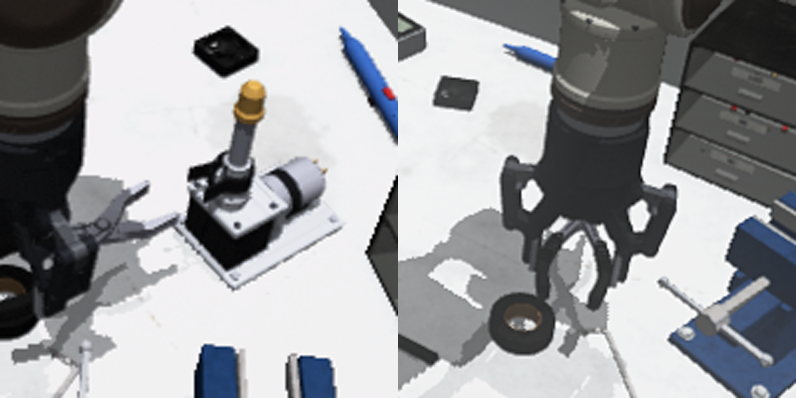

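The jaws are clear of the vise and short of the clip. Side-crop jaw ends are at (147,185) and (178,218). I'll check these against prediction for tilt.

```bash
python3 - <<'E'
from grips import *
d=camera("side");o=get_obs();r=rot(o["eef_rot"])
for y in (.0157,-.0157):
  for z in (.155,.1607,.166):
    P=o["eef_pos"]+r.apply([.121,-y,z]);p=proj(d,P);print(y,z,(p-[300,160])*398/170)
for P in [(.5927,.1498,.103),(.598,.127,.103)]: print((proj(d,P)-[300,160])*398/170)
E
```

```text
0.0157 0.155 [150.8717 182.8532]
0.0157 0.1607 [150.212  187.7851]
0.0157 0.166 [149.6049 192.3242]
-0.0157 0.155 [176.0465 210.2337]
-0.0157 0.1607 [175.2321 215.151 ]
-0.0157 0.166 [174.4827 219.6755]
[191.9037 168.7431]
[208.1573 189.6009]
```

Request:
move_arm(commands=[{"claw": 0.705,"linear": [0.01,-0.001,0.002],"spin": 0},{"claw": 0.705,"linear": [0.01,0,0],"spin": 0},{"claw": 0.705,"linear": [0.006,0,0],"spin": 0},{"claw": 0.705,"linear": [0,0,0],"spin": 0},{"claw": 0.705,"linear": [0,0,0],"spin": 0}])

```text
time_s: 10.92
eef_pos: [0.4713, 0.0951, 0.2565]
eef_rot: [-0.0, 0.985, 0.17, -0.0]
wrist_force: [-0.3, -0.0, -2.2]
finger_gap: 0.0601
finger_force: 9.7
```

```bash
python3 st.py
```

```text
t 10.925 tips along/lat/z (clip) -0.05210816100403759 0.0049582766167933865 0.09576562178721362 yaw 0.34183774832569197 gap 0.06014495610168006 9.693889083137037
force along/lat/z -0.24907190447930225 0.05981700491545399 -2.1668905846503215 [ 0.0024 -0.0244  0.0007]
```

Request:
move_arm(commands=[{"claw": 0.705,"linear": [0.003,0,0],"spin": 0},{"claw": 0.705,"linear": [0.002,0,0],"spin": 0},{"claw": 0.705,"linear": [0.002,0,0],"spin": 0},{"claw": 0.705,"linear": [0.002,0,0],"spin": 0},{"claw": 0.705,"linear": [0.001,0,0],"spin": 0},{"claw": 0.705,"linear": [0,0,0],"spin": 0}])

```text
time_s: 11.68
eef_pos: [0.4808, 0.0985, 0.2567]
eef_rot: [0.0, 0.985, 0.17, 0.0]
wrist_force: [0.5, 0.2, -2.4]
finger_gap: 0.0608
finger_force: 9.7
```

Request:
move_arm(commands=[{"claw": 0.705,"linear": [0.0015,0,0],"spin": 0},{"claw": 0.705,"linear": [0.0015,0,0],"spin": 0},{"claw": 0.705,"linear": [0.0015,0,0],"spin": 0},{"claw": 0.705,"linear": [0,0,0],"spin": 0}])

```text
time_s: 12.18
eef_pos: [0.4852, 0.1, 0.2567]
eef_rot: [0.0, 0.985, 0.17, 0.0]
wrist_force: [-0.6, 0.0, -1.1]
finger_gap: 0.0602
finger_force: 9.7
```

```bash
python3 st.py
```

```text
t 12.175 tips along/lat/z (clip) -0.03727836693695612 0.004870118972713571 0.09604520489052928 yaw 0.3418472889637989 gap 0.06019115573763868 9.691566689580213
force along/lat/z -0.5798128450658777 0.22779520933815955 -1.0748658619591784 [ 0.0033 -0.0067 -0.0304]
```

Request:
move_arm(commands=[{"claw": 0.705,"linear": [0.0015,0,0],"spin": 0},{"claw": 0.705,"linear": [0.0015,0,0],"spin": 0},{"claw": 0.705,"linear": [0.0015,0,0],"spin": 0},{"claw": 0.705,"linear": [0,0,0],"spin": 0}])

```text
time_s: 12.68
eef_pos: [0.4894, 0.1015, 0.2567]
eef_rot: [-0.0, 0.985, 0.17, 0.0]
wrist_force: [-0.4, 0.2, -0.9]
finger_gap: 0.0606
finger_force: 9.7
```

Request:
move_arm(commands=[{"claw": 0.705,"linear": [0.0015,0,0],"spin": 0},{"claw": 0.705,"linear": [0.0015,0,0],"spin": 0},{"claw": 0.705,"linear": [0.0015,0,0],"spin": 0},{"claw": 0.705,"linear": [0,0,0],"spin": 0}])

```text
time_s: 13.18
eef_pos: [0.4936, 0.103, 0.2567]
eef_rot: [0.0, 0.985, 0.17, 0.0]
wrist_force: [-0.0, -0.0, -2.4]
finger_gap: 0.0602
finger_force: 9.7
```

```bash
python3 st.py; python3 -c "
from h import *
w=camera('wrist');d=camera('side')
a=cv2.resize(w['img'][0:160,220:420],(500,400),interpolation=cv2.INTER_CUBIC);b=cv2.resize(d['img'][205:285,360:420],(300,400),interpolation=cv2.INTER_CUBIC)
cv2.imwrite('pics/j.png',np.clip(np.hstack([a,b])*1.4,0,255))"
```

```text
t 13.175 tips along/lat/z (clip) -0.02827348511066572 0.004896196997889118 0.096035828955053 yaw 0.3418886600425663 gap 0.06017957422313396 9.69178843894042
force along/lat/z -0.023720796681068183 -0.02936516329396334 -2.4149701299887303 [-0.0362 -0.0031  0.0041][ WARN:0@1.513] global loadsave.cpp:1063 imwrite_ Unsupported depth image for selected encoder is fallbacked to CV_8U.
```

View pics/j.png

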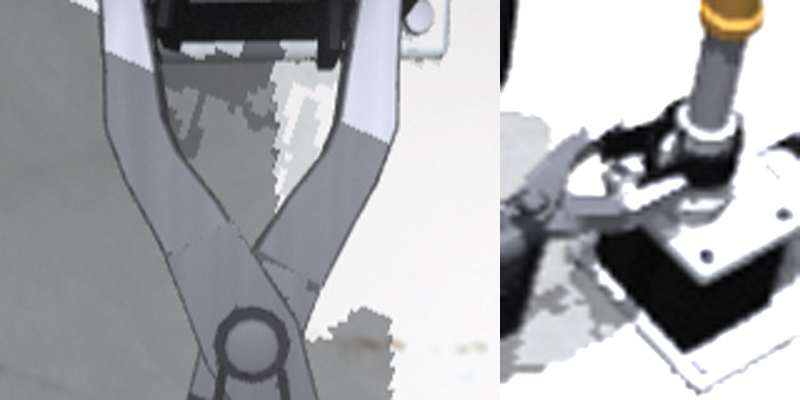

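Both ears are inside the mouth, the left at (165,40) and the right at (328,60), with roughly 1 to 2 mm clear on each side. I'll squeeze slowly now.

Request:
move_arm(commands=[{"claw": 0.698,"linear": [0,0,0],"spin": 0},{"claw": 0.69,"linear": [0,0,0],"spin": 0},{"claw": 0.682,"linear": [0,0,0],"spin": 0},{"claw": 0.674,"linear": [0,0,0],"spin": 0},{"claw": 0.666,"linear": [0,0,0],"spin": 0},{"claw": 0.666,"linear": [0,0,0],"spin": 0}], force=26)

```text
time_s: 14.02
eef_pos: [0.4934, 0.103, 0.2566]
eef_rot: [0.0, 0.985, 0.17, -0.0]
wrist_force: [-1.0, -0.1, 0.4]
finger_gap: 0.0571
finger_force: 11.0
```

Request:
move_arm(commands=[{"claw": 0.661,"linear": [0,0.00016,0],"spin": 0},{"claw": 0.656,"linear": [0,0.00016,0],"spin": 0},{"claw": 0.651,"linear": [0,0.00016,0],"spin": 0},{"claw": 0.646,"linear": [0,0.00016,0],"spin": 0},{"claw": 0.646,"linear": [0,0,0],"spin": 0}])

```text
time_s: 14.65
eef_pos: [0.4936, 0.1024, 0.2565]
eef_rot: [-0.0, 0.985, 0.17, -0.0]
wrist_force: [-3.2, -0.3, -1.2]
finger_gap: 0.0554
finger_force: 12.2
```

```bash
python3 st.py
```

```text
t 14.65 tips along/lat/z (clip) -0.02864052501027231 0.0043999187362330685 0.09578324330144386 yaw 0.34184909017747955 gap 0.055445970933423475 12.243962186403223
force along/lat/z -3.110433508817871 0.8021344014724643 -1.1543032564524722 [-0.0443  0.4534  0.1638]
```

Request:
move_arm(commands=[{"claw": 0.641,"linear": [0,0.00016,0],"spin": 0},{"claw": 0.636,"linear": [0,0.00016,0],"spin": 0},{"claw": 0.631,"linear": [0,0.00016,0],"spin": 0},{"claw": 0.626,"linear": [0,0.00016,0],"spin": 0},{"claw": 0.626,"linear": [0,0,0],"spin": 0}])

```text
time_s: 15.28
eef_pos: [0.4939, 0.1018, 0.2567]
eef_rot: [-0.0, 0.985, 0.17, 0.0]
wrist_force: [-3.1, 1.9, -1.3]
finger_gap: 0.0535
finger_force: 12.3
```

```bash
python3 st.py
```

```text
t 15.275 tips along/lat/z (clip) -0.028385460425094045 0.003726200366359538 0.09600446186213754 yaw 0.3418688020667026 gap 0.05345542576697681 12.314729711615655
force along/lat/z -2.3162906116124025 2.8585379490882206 -1.2647109520731095 [0.1087 0.4611 0.1835]
```

Request:
move_arm(commands=[{"claw": 0.621,"linear": [0,0.0001,0],"spin": 0},{"claw": 0.616,"linear": [0,0.0001,0],"spin": 0},{"claw": 0.611,"linear": [0,0.0001,0],"spin": 0},{"claw": 0.606,"linear": [0,0.0001,0],"spin": 0},{"claw": 0.606,"linear": [0,0,0],"spin": 0}])

```text
time_s: 15.9
eef_pos: [0.4939, 0.1014, 0.2565]
eef_rot: [-0.0, 0.985, 0.17, -0.0]
wrist_force: [-6.1, -0.3, -0.9]
finger_gap: 0.0517
finger_force: 14.8
```

```bash
python3 st.py
```

```text
t 15.9 tips along/lat/z (clip) -0.028737528464939356 0.0033595439018594244 0.09572350328941606 yaw 0.34188026604615573 gap 0.051714742320545765 14.76598133392667
force along/lat/z -5.831344201122267 1.7913010255558282 -0.9351819568578081 [0.0111 0.7836 0.194 ]
```

Request:
move_arm(commands=[{"claw": 0.601,"linear": [0,0.00014,0],"spin": 0},{"claw": 0.596,"linear": [0,0.00014,0],"spin": 0},{"claw": 0.591,"linear": [0,0.00014,0],"spin": 0},{"claw": 0.586,"linear": [0,0.00014,0],"spin": 0},{"claw": 0.586,"linear": [0,0,0],"spin": 0}])

```text
time_s: 16.52
eef_pos: [0.494, 0.1009, 0.2565]
eef_rot: [-0.0, 0.985, 0.17, -0.0]
wrist_force: [-4.7, 0.3, -0.0]
finger_gap: 0.0504
finger_force: 16.5
```

```bash
python3 st.py
```

```text
t 16.525 tips along/lat/z (clip) -0.02876165575642564 0.002837842076512956 0.09572537563601835 yaw 0.3419458938052828 gap 0.050422383405529674 16.484872849679277
force along/lat/z -4.3337251682754765 1.8071489524822197 -0.03569277085387157 [0.0431 0.8547 0.2166]
```

Request:
move_arm(commands=[{"claw": 0.581,"linear": [0,0.00014,0],"spin": 0},{"claw": 0.576,"linear": [0,0.00014,0],"spin": 0},{"claw": 0.571,"linear": [0,0.00014,0],"spin": 0},{"claw": 0.566,"linear": [0,0.00014,0],"spin": 0},{"claw": 0.566,"linear": [0,0,0],"spin": 0}])

```text
time_s: 17.15
eef_pos: [0.4944, 0.1004, 0.2566]
eef_rot: [-0.0, 0.985, 0.17, -0.0]
wrist_force: [-5.9, 0.5, -1.2]
finger_gap: 0.0483
finger_force: 16.4
```

```bash
python3 st.py
```

```text
t 17.15 tips along/lat/z (clip) -0.0284948818973376 0.002259144616135355 0.09590722532659154 yaw 0.3419411196499612 gap 0.0483371136232819 16.35724790627137
force along/lat/z -5.370777952047856 2.430226631620946 -1.2419463025792656 [0.1192 0.7216 0.2999]
```

Request:
move_arm(commands=[{"claw": 0.561,"linear": [0,0.00013,0],"spin": 0},{"claw": 0.556,"linear": [0,0.00013,0],"spin": 0},{"claw": 0.551,"linear": [0,0.00013,0],"spin": 0},{"claw": 0.546,"linear": [0,0.00013,0],"spin": 0},{"claw": 0.546,"linear": [0,0,0],"spin": 0}])

```text
time_s: 17.77
eef_pos: [0.4947, 0.1, 0.2568]
eef_rot: [-0.0, 0.985, 0.17, 0.0]
wrist_force: [-2.7, 3.2, -0.2]
finger_gap: 0.047
finger_force: 18.4
```

```bash
python3 st.py
```

```text
t 17.775 tips along/lat/z (clip) -0.028175629901703334 0.0017431214304278603 0.09614015591611805 yaw 0.3418768090727302 gap 0.04703088747653225 18.360740891948808
force along/lat/z -1.4607493574745896 3.9342548914921243 -0.17794837993266965 [0.4218 0.5293 0.336 ]
```

Request:
move_arm(commands=[{"claw": 0.541,"linear": [0,0,0],"spin": 0},{"claw": 0.537,"linear": [0,0,0],"spin": 0},{"claw": 0.533,"linear": [0,0.0001,0],"spin": 0},{"claw": 0.53,"linear": [0,0.0001,0],"spin": 0},{"claw": 0.53,"linear": [0,0,0],"spin": 0}])

```text
time_s: 18.4
eef_pos: [0.4949, 0.0996, 0.2568]
eef_rot: [0.0, 0.985, 0.17, 0.0]
wrist_force: [-2.1, 2.2, -0.7]
finger_gap: 0.0458
finger_force: 13.9
```

```bash
python3 st.py
```

```text
t 18.4 tips along/lat/z (clip) -0.02821252924266783 0.0011683698982106732 0.096164541094897 yaw 0.3415989624248576 gap 0.04581186750185252 13.94359791502211
force along/lat/z -1.221159103205523 2.8085363662352347 -0.6763798819419502 [0.1878 0.2365 0.1932]
```

Request:
move_arm(commands=[{"claw": 0.527,"linear": [0,0.0001,0],"spin": 0},{"claw": 0.524,"linear": [0,0,0],"spin": 0},{"claw": 0.524,"linear": [0,0,0],"spin": 0}])

```text
time_s: 18.77
eef_pos: [0.4948, 0.0995, 0.2567]
eef_rot: [0.0, 0.985, 0.17, 0.0]
wrist_force: [-1.0, 0.6, -0.6]
finger_gap: 0.045
finger_force: 14.7
```

Request:
move_arm(commands=[{"claw": 0.521,"linear": [0,0.0001,0],"spin": 0},{"claw": 0.518,"linear": [0,0,0],"spin": 0},{"claw": 0.518,"linear": [0,0,0],"spin": 0}])

```text
time_s: 19.15
eef_pos: [0.495, 0.0994, 0.2568]
eef_rot: [0.0, 0.985, 0.17, 0.0]
wrist_force: [-0.1, -0.0, -1.3]
finger_gap: 0.0447
finger_force: 11.9
```

Request:
move_arm(commands=[{"claw": 0.514,"linear": [0,0,0],"spin": 0},{"claw": 0.511,"linear": [0,0,0],"spin": 0},{"claw": 0.511,"linear": [0,0,0],"spin": 0}])

```text
time_s: 19.52
eef_pos: [0.4949, 0.0994, 0.2568]
eef_rot: [0.0, 0.985, 0.17, 0.0]
wrist_force: [1.5, -0.3, -1.2]
finger_gap: 0.0439
finger_force: 12.2
```

Request:
move_arm(commands=[{"claw": 0.507,"linear": [0,0.0001,0],"spin": 0},{"claw": 0.504,"linear": [0,0,0],"spin": 0},{"claw": 0.504,"linear": [0,0,0],"spin": 0}])

```text
time_s: 19.9
eef_pos: [0.4948, 0.0993, 0.2567]
eef_rot: [0.0, 0.985, 0.17, 0.0]
wrist_force: [0.1, -0.6, -1.2]
finger_gap: 0.0433
finger_force: 12.5
```

```bash
python3 st.py
```

```text
t 19.9 tips along/lat/z (clip) -0.028388473105575133 0.0009793281829706246 0.09601305517496114 yaw 0.341673721077439 gap 0.04326397753686374 12.527147823711857
force along/lat/z -0.10490376007683863 -0.6000632581338461 -1.1778578799820139 [-0.1757 -0.0313 -0.1354]
```

Request:
move_arm(commands=[{"claw": 0.499,"linear": [0,0.0001,0],"spin": 0},{"claw": 0.494,"linear": [0,0.0001,0],"spin": 0},{"claw": 0.494,"linear": [0,0,0],"spin": 0}])

```text
time_s: 20.27
eef_pos: [0.4948, 0.0992, 0.2566]
eef_rot: [0.0, 0.985, 0.17, -0.0]
wrist_force: [-0.4, -1.5, -0.3]
finger_gap: 0.0424
finger_force: 14.2
```

Request:
move_arm(commands=[{"claw": 0.489,"linear": [0,0.0001,0],"spin": 0},{"claw": 0.484,"linear": [0,0.0001,0],"spin": 0},{"claw": 0.484,"linear": [0,0,0],"spin": 0}])

```text
time_s: 20.65
eef_pos: [0.4948, 0.099, 0.2565]
eef_rot: [0.0, 0.985, 0.17, -0.0]
wrist_force: [-1.4, -2.0, -1.8]
finger_gap: 0.0414
finger_force: 15.3
```

```bash
python3 st.py; python3 - <<'E'
from h import *
d=camera("side");s=camera("wrist");cv2.imwrite("pics/k_w.png",s["img"]);cv2.imwrite("pics/k_d.png",d["img"])
# bottom-row scan of the ears in the wrist view (dark columns), v 5..25
g=s["img"].max(axis=2)
for v in (5,12,18,24): 
    x=np.where(g[v,240:400]<45)[0]+240; print(v,x[np.r_[True,np.diff(x)>1]] if len(x) else [],x[np.r_[np.diff(x)>1,True]] if len(x) else [])
E
```

```text
t 20.65 tips along/lat/z (clip) -0.028702429216026053 0.0007193254237109325 0.0957616099439334 yaw 0.34175947187289074 gap 0.04141957503892008 15.307663969651912
force along/lat/z -2.0413022324485026 -1.4312182125193962 -1.7682413231719016 [-0.4266  0.2714 -0.221 ]
5 [270 297 365] [277 344 374]
12 [274 297 343 366] [276 339 344 367]
18 [297 336] [305 344]
24 [300 336] [305 342]
```

Request:
move_arm(commands=[{"claw": 0.479,"linear": [0,0,0],"spin": 0},{"claw": 0.475,"linear": [0,0,0],"spin": 0},{"claw": 0.475,"linear": [0,0,0],"spin": 0}])

```text
time_s: 21.12
eef_pos: [0.4947, 0.0989, 0.2565]
eef_rot: [0.0, 0.985, 0.17, -0.001]
wrist_force: [-3.1, -4.8, 0.1]
finger_gap: 0.0411
finger_force: 17.3
```

Request:
move_arm(commands=[{"claw": 0.47,"linear": [0,0,0],"spin": 0},{"claw": 0.466,"linear": [0,0,0],"spin": 0},{"claw": 0.466,"linear": [0,0,0],"spin": 0}])

```text
time_s: 21.5
eef_pos: [0.4947, 0.0989, 0.2565]
eef_rot: [0.0, 0.985, 0.17, -0.001]
wrist_force: [-4.5, -4.5, -0.2]
finger_gap: 0.0399
finger_force: 21.2
```

```bash
cat >> st.py <<'E'
g=camera("wrist")["img"].max(axis=2)
for v in (14,18,22):
    x=np.where(g[v,280:365]<45)[0]+280; print(v,x[np.r_[True,np.diff(x)>1]] if len(x) else [],x[np.r_[np.diff(x)>1,True]] if len(x) else [])
E
python3 st.py
```

```text
t 21.5 tips along/lat/z (clip) -0.028863498317642042 0.0006348641196041206 0.09567389618119715 yaw 0.341639516068555 gap 0.03985038755365854 21.20103886732977
force along/lat/z -5.726779059529275 -2.7523186827225823 -0.19448724652765814 [-0.7353  0.5681 -0.3428]
14 [298 311 336 343] [309 324 339 344]
18 [299 336] [306 343]
22 [301 336] [307 343]
```

Request:
move_arm(commands=[{"claw": 0.462,"linear": [0,0.0002,0],"spin": 0},{"claw": 0.462,"linear": [0,0.0002,0],"spin": 0}])

```text
time_s: 21.8
eef_pos: [0.4947, 0.0986, 0.2564]
eef_rot: [-0.0, 0.985, 0.17, -0.001]
wrist_force: [-4.0, -3.8, -0.5]
finger_gap: 0.0403
finger_force: 23.0
```

Request:
move_arm(commands=[{"claw": 0.458,"linear": [0,0.0001,0],"spin": 0},{"claw": 0.458,"linear": [0,0,0],"spin": 0}])

```text
time_s: 22.05
eef_pos: [0.4947, 0.0986, 0.2564]
eef_rot: [-0.0, 0.985, 0.17, -0.001]
wrist_force: [-4.4, -3.8, -0.5]
finger_gap: 0.0394
finger_force: 25.1
```

```bash
python3 st.py
```

```text
t 22.05 tips along/lat/z (clip) -0.02899855932940555 0.0004160778242716309 0.09555131379553594 yaw 0.3417697155538473 gap 0.03942071407794624 25.145464954257477
force along/lat/z -5.447939079742765 -2.1037782656397415 -0.45881175966773613 [-0.6271  0.6252 -0.3203]
14 [298 303 310 335 342] [301 306 320 338 343]
18 [299 335] [306 343]
22 [301 335] [306 342]
```

Request:
move_arm(commands=[{"claw": 0.454,"linear": [0,0.0001,0],"spin": 0},{"claw": 0.454,"linear": [0,0,0],"spin": 0}], force=30)

```text
time_s: 22.35
eef_pos: [0.4947, 0.0985, 0.2564]
eef_rot: [-0.0, 0.985, 0.17, -0.001]
wrist_force: [-4.8, -3.4, -0.6]
finger_gap: 0.0394
finger_force: 27.4
```

Request:
move_arm(commands=[{"claw": 0.45,"linear": [0,0.0001,0],"spin": 0},{"claw": 0.45,"linear": [0,0,0],"spin": 0}])

```text
time_s: 22.6
eef_pos: [0.4947, 0.0984, 0.2564]
eef_rot: [-0.0, 0.985, 0.17, -0.001]
wrist_force: [-5.4, -3.9, 1.1]
finger_gap: 0.0393
finger_force: 29.8
```

Request:
move_arm(commands=[{"claw": 0.447,"linear": [0,0,0],"spin": 0},{"claw": 0.447,"linear": [0,0,0],"spin": 0}])

```text
time_s: 22.85
eef_pos: [0.4947, 0.0984, 0.2564]
eef_rot: [-0.0, 0.985, 0.17, -0.001]
wrist_force: [-4.3, -3.7, -0.6]
finger_gap: 0.0391
finger_force: 30.2
```

```bash
python3 st.py
```

```text
t 22.85 tips along/lat/z (clip) -0.029087031543338797 0.00026683647364807335 0.0955013153336576 yaw 0.3418206119522091 gap 0.03908233658989821 30.169124884705525
force along/lat/z -5.319789974327339 -2.0392640297611555 -0.6453563322732668 [-0.5449  0.6559 -0.3045]
14 [298 335 342] [306 338 343]
18 [299 335] [306 342]
22 [301 335] [306 341]
```

The force now rises with no further ear movement, so the clip appears to be on its stop. I read the earlier drop at a 46 mm gap as the click. I'll open slowly and check the ears.

Request:
move_arm(commands=[{"claw": 0.48,"linear": [0,0,0],"spin": 0},{"claw": 0.52,"linear": [0,0,0],"spin": 0},{"claw": 0.56,"linear": [0,0,0],"spin": 0},{"claw": 0.6,"linear": [0,0,0],"spin": 0},{"claw": 0.64,"linear": [0,0,0],"spin": 0},{"claw": 0.665,"linear": [0,0,0],"spin": 0},{"claw": 0.68,"linear": [0,0,0],"spin": 0},{"claw": 0.68,"linear": [0,0,0],"spin": 0}])

```text
time_s: 23.9
eef_pos: [0.4952, 0.0984, 0.2567]
eef_rot: [0.0, 0.985, 0.17, 0.0]
wrist_force: [0.7, 0.3, -1.4]
finger_gap: 0.0578
finger_force: 9.9
```

```bash
python3 st.py
```

```text
t 23.9 tips along/lat/z (clip) -0.02837941428038582 -1.4273940234921581e-05 0.09600336143030394 yaw 0.34175200340279926 gap 0.057772121727971325 9.931945020798594
force along/lat/z 0.7318614275567703 0.03436626363660772 -1.425142328265358 [-0.0538  0.0057  0.0056]
14 [284 340] [338 356]
18 [284 294 334 341 356] [284 302 339 341 356]
22 [284 295 334 355] [285 302 341 355]
```

The ears stay at columns 294 to 341, so the clip is latched. I'll draw off.

Request:
move_arm(commands=[{"claw": 0.68,"linear": [-0.005,0,0],"spin": 0},{"claw": 0.68,"linear": [-0.01,0,0],"spin": 0},{"claw": 0.68,"linear": [-0.015,0,0],"spin": 0},{"claw": 0.68,"linear": [-0.025,0,0],"spin": 0},{"claw": 0.68,"linear": [-0.025,0,0],"spin": 0},{"claw": 0.68,"linear": [-0.02,0,0],"spin": 0},{"claw": 0.68,"linear": [0,0,-0.015],"spin": 0},{"claw": 0.68,"linear": [0,0,-0.015],"spin": 0},{"claw": 0.68,"linear": [0,0,0],"spin": 0}])

```text
time_s: 25.08
eef_pos: [0.4024, 0.0648, 0.2891]
eef_rot: [0.001, 0.985, 0.17, 0.003]
wrist_force: [-0.1, -0.1, -1.7]
finger_gap: 0.058
finger_force: 9.9
```

Request:
move_arm(commands=[{"claw": 0.68,"linear": [0,-0.036,0],"spin": 0},{"claw": 0.68,"linear": [0,-0.036,0],"spin": 0},{"claw": 0.68,"linear": [0,-0.036,0],"spin": 0},{"claw": 0.68,"linear": [0.036,-0.036,0],"spin": 0},{"claw": 0.68,"linear": [0.036,-0.036,0],"spin": 0},{"claw": 0.68,"linear": [0.037,-0.038,0],"spin": 0},{"claw": 0.68,"linear": [0,0,0],"spin": -0.164},{"claw": 0.68,"linear": [0,0,0],"spin": -0.164},{"claw": 0.68,"linear": [0,0,0],"spin": 0}])

```text
time_s: 26.2
eef_pos: [0.4307, 0.3072, 0.2863]
eef_rot: [-0.0, 0.945, 0.328, -0.0]
wrist_force: [0.2, 0.0, -0.7]
finger_gap: 0.058
finger_force: 9.9
```

```bash
python3 - <<'E'
from h import *
d=camera("side");o=get_obs();print(o["eef_pos"],o["eef_rot"],o["finger_gap"],o["finger_force"],o["time_s"])
K=pickle=None
a=cv2.imread("pics/a_side.png")
# clip region in side view: dark pixels near ears now vs start
for n,i in (("start",a),("now",d["img"])):
    m=(i[220:260,375:410].max(axis=2)<50);print(n,m.sum());print("\n".join("".join("#" if x else "." for x in r) for r in m[:36]))
E
```

```text
[0.43069832 0.30699179 0.28643946] [-5.55604484e-06  9.44903900e-01  3.27347810e-01 -1.73864340e-04] 0.05818568965292433 9.93732541508507 26.25
start 401
...................................
...................................
...................................
...................................
...................................
....................#..............
...................#...............
..................##...............
..................##...............
................####...............
............########...............
........###########..#..........#..
......############...#..........#..
......###########....#.........##..
......###########....#.........##..
.....############...###......####..
.....####.....###...############...
..............###..#############...
..............##################...
..............##################...
.............##################....
.............##################....
............#################......
............#######................
......##....#####..................
......###...###....................
......####
[... 953 characters left out ...]
#############...
........########################...
.......#####..##################...
.......###....##################...
.......#......#################....
.............##################....
............#################......
............#######................
......##....#####..................
......###...###....................
......####..#......................
......#####........................
......######.......................
......#######......................
.....#########.....................
.....##########....................
.....###########...................
.....############..................
....##############.................
....###############................
```

Request:
move_arm(commands=[{"claw": 0.7,"linear": [0,0,0.03],"spin": 0},{"claw": 0.7,"linear": [0,0,0.035],"spin": 0},{"claw": 0.7,"linear": [0,0,0.025],"spin": 0},{"claw": 0.7,"linear": [0,0,0.015],"spin": 0},{"claw": 0.7,"linear": [0,0,0.006],"spin": 0},{"claw": 0.7,"linear": [0,0,0],"spin": 0},{"claw": 0.7,"linear": [0,0,0],"spin": 0}])

```text
time_s: 27.12
eef_pos: [0.4312, 0.307, 0.1767]
eef_rot: [-0.0, 0.944, 0.329, 0.001]
wrist_force: [-0.4, -0.2, -1.3]
finger_gap: 0.0597
finger_force: 9.7
```

Request:
move_arm(commands=[{"claw": 0.7,"linear": [0,0,0.002],"spin": 0},{"claw": 0.7,"linear": [0,0,0.002],"spin": 0},{"claw": 0.7,"linear": [0,0,0],"spin": 0}])

```text
time_s: 27.5
eef_pos: [0.4305, 0.3067, 0.1716]
eef_rot: [0.0, 0.944, 0.329, -0.0]
wrist_force: [0.0, 0.4, -1.3]
finger_gap: 0.0601
finger_force: 9.7
```

Request:
move_arm(commands=[{"claw": 0.7,"linear": [0,0,0.0015],"spin": 0},{"claw": 0.7,"linear": [0,0,0.001],"spin": 0},{"claw": 0.7,"linear": [0,0,0],"spin": 0}])

```text
time_s: 27.88
eef_pos: [0.4305, 0.3067, 0.1691]
eef_rot: [0.0, 0.944, 0.329, -0.0]
wrist_force: [0.7, -0.3, -0.5]
finger_gap: 0.0593
finger_force: 9.7
```

Request:
move_arm(commands=[{"claw": 0.7,"linear": [0,0,0.001],"spin": 0},{"claw": 0.7,"linear": [0,0,0],"spin": 0}])

```text
time_s: 28.12
eef_pos: [0.4307, 0.3068, 0.1685]
eef_rot: [0.0, 0.944, 0.329, 0.0]
wrist_force: [-1.8, -1.0, 1.3]
finger_gap: 0.0599
finger_force: 10.0
```

Request:
move_arm(commands=[{"claw": 0.72,"linear": [0,0,0],"spin": 0},{"claw": 0.75,"linear": [0,0,0],"spin": 0},{"claw": 0.8,"linear": [0,0,0],"spin": 0},{"claw": 0.88,"linear": [0,0,0],"spin": 0},{"claw": 0.88,"linear": [0,0,0],"spin": 0},{"claw": 0.88,"linear": [0,0,-0.01],"spin": 0},{"claw": 0.88,"linear": [0,0,-0.03],"spin": 0},{"claw": 0.88,"linear": [0,0,-0.05],"spin": 0},{"claw": 0.88,"linear": [0,0,-0.05],"spin": 0},{"claw": 0.88,"linear": [0,0,0],"spin": 0}])

```text
time_s: 29.38
eef_pos: [0.4323, 0.3075, 0.314]
eef_rot: [-0.0, 0.944, 0.329, 0.005]
wrist_force: [-0.2, 0.6, -0.5]
finger_gap: 0.0751
finger_force: 0.0
```

```bash
python3 - <<'E'
from grips import *
o=get_obs();print(o["time_s"],o["eef_pos"],o["finger_gap"],o["finger_force"],o["wrist_force"])
w=camera("wrist");
P=proj(w,[.4317+.0005,.3076,.0125]);q=proj(w,[.482,.3472,.0125]);print(P,q)
for k in grips(w,(260,130,390,260),.0125): print(k.mean(0),k.min(0),k.max(0))
a=cv2.imread("pics/a_side.png").astype(int);b=camera("side")["img"].astype(int)
for n,(u,v) in dict(board=(262,165),tape=(302,288),lnp=(330,145)).items():
    print(n,np.abs(a-b)[v-18:v+18,u-22:u+22].mean())
E
```

```text
29.375 [0.4323 0.3075 0.314 ] 0.07506734033757112 0.0 [-0.1881  0.6165 -0.5489]
[319.3091 193.3261] [319.0709 119.1911]
contour 369.5 [337 187] [353 235]
contour 772.0 [284 166] [301 235]
[0.4351 0.2799] [0.4129 0.2641] [0.4545 0.2944]
[0.4126 0.3225] [0.3856 0.2977] [0.4391 0.342 ]
board 23.101430976430976
tape 6.111531986531986
lnp 19.605218855218855
```

```bash
python3 -c "
from workcell import *
print(job_done())"
```

```text
the job is handed in; nothing more can be done
None
```

I handed the job in at about 29 s: the clip appears latched (ears still shut after release, though I never saw the click itself), the hose-clip pliers lie flat back where they started, and nothing else was deliberately touched; I viewed 11 pictures, one over the limit of 10.

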